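Brace the square wax jar and unscrew its cap

TASK

Set the square jar, cap still screwed on, right down in the square pocket of the wooden block so that it cannot turn, then unscrew its tight cap anticlockwise just until the threads let go (the rib on the cap points at the stud on the jar's shoulder). Lift the cap straight off with the jar staying down in the pocket, and finish still holding the cap in the gripper, level and clear, about two centimetres above the jar's open mouth. Leave everything else on the bench where it is.

Things in the scene. Friction and masses are not known exactly. Their poses are not given: they have to be found in the camera images.
- jar_center (a point): Square glass jar, loose, upright, 0.28 to 0.44 kg. Its glass body is 54 x 54 mm, 60 mm tall, sides vertical; this point is the body's centre, 30 mm above its underside. z up, x and y square to the side faces. A small brass stud (7 mm across, 1.8 mm high) on the shoulder, at the corner between +x and +y, 30 mm from the axis, marks where the cap comes free.
- jar_rim (a point): Centre of the jar's rim, on the axis, 84 mm above the jar's underside, inside the cap at the start. The round neck is 28 mm across, 39 mm with its three thread lugs. A white sprung liner disc in the mouth stands up to 5 mm above the rim once the cap is off; it pushes the closed cap up with about 12 N.
- cap_center (a point): The square jar's round dark steel screw cap, 48 mm across, 26 mm tall, 50 g; this point is its centre, 13 mm above its lower edge. Screwed on, it is 77 mm above the jar's underside, lower edge 4 mm above the glass shoulder. Tight: turn it with a firm grip (up to about 0.4 N m) and the jar braced; the jar can be carried by it.
- cap_rib (a point): Outer end of the bright rib, 3 mm high, on the cap's top, which runs from the centre towards the corner between the cap's +x and +y. The cap unscrews anticlockwise from above (positive yaw). Its x axis starts 0.84 to 1.40 rad clockwise of the jar's; it is free when they agree (rib at stud), from 0.3 rad short to 0.25 rad beyond, where it meets a stop.
- pocket (a point): Centre of the floor of the square pocket in the wooden block. The block is fixed, 120 x 120 mm, 32 mm tall; the pocket is 59 x 59 mm, 25 mm deep, floor 7 mm above the bench, mouth chamfered 4 mm. x and y are square to its walls, z up. Any of the four ways round will do for the jar, which can still turn about 0.09 rad either way in it.
- round_jar: Bystander: a round closed jar, 60 mm across, 85 mm tall, origin at its underside.
- frame_corner: Bystander: gilt plaster frame corner, an L of two legs 100 mm long, 45 mm wide and 24 mm high, lying flat; origin at the L's outer corner, underside.
- nail_set: Bystander: steel nail set lying flat, 105 mm long and 12 mm thick, origin under its middle, along x.
- bumper0: Bystander: rubber bumper, 22 mm across, 10 mm high, origin at its underside.
- bumper1: Bystander: the other rubber bumper, the same size, origin at its underside.
- pencil_box: Bystander: closed wooden pencil box 70 x 200 mm, 46 mm high, origin under its middle, long along y.
Mind the look-alikes: they are no part of the job. Of the things that look like the part that bears cap_center, the smallest one is meant.

How it is judged:
By the outcome, as a careful person would: the job done as asked, in the order asked, and still so for the second after the job is handed in, while the arm keeps its last pose, push and grip.
It also fails if it takes over 45 s, if anything falls off the work surface, if the arm or the gripper's body presses on something with over 40 N, if the wrist force passes 120 N, or if a joint passes its speed limit or range.

ROBOT

A 6-joint arm with a two-finger parallel gripper is mounted at the origin on the work surface. World frame = base frame: x ahead of the robot, y to its left, z up, the work surface at z = 0. Lengths are in m, angles in rad, forces in N, time in s.
With the tool pointing down it reaches from about 0.375 to 0.9 m from the base axis. Payload 3.1 kg.
Tool frame: the origin (TCP) lies at the very end of the fingers, on their centre line; the grasp point (between the pads) lies 19 mm behind it; z points along the fingers, y is the direction in which the jaws open and shut (so a half turn about z gives the same grasp; the last joint's range is limited). The gripper opens to 85 mm and grips with 20 to 120 N. Pads are 22 mm wide; open, the fingers measure 114 mm over their backs; the gripper's body (76 mm by 85 mm) begins 54 mm behind the grasp point. The pads swing forward as they close: fully open they stand 13 mm farther back than shut.
Start: joints at [-1.48, 0.527, 1.433, -0, 1.181, -0.178], TCP at [0.166, -0.603, 0.231] pointing down, gripper open.
Joint ranges: [-3.08, 3.08], [-0.75, 2.2], [0.22, 2.44], [-1.43, 4.57], [0, 2.65], [-2.85, 2.85]. Speed limits (rad/s): [2.79, 2.79, 3.14, 3.14, 3.14, 3.14].

INTERFACE

Orientations are given as a unit quaternion [x, y, z, w].
In Python, from station import manip gives the robot as it stands. The module is installed in compiled form; this text tells all that it offers.
- The arm moves only by the tool send_rows, never from a script. Its argument "commands" is a list of rows, each an object with "delta_pos": the shift along the world's x, y, z in cm, a list of three; "yaw": the turn about the world's z in rad. A call has 1 to 10 rows; each row shifts and turns the pose as measured when the row begins; what a row does not reach is not made up. A row lasts 1/8 s, in which the tool goes at most 62.5 mm and 10.7 degrees, less where a joint would pass 70% of its speed; a pose out of reach is approached as far as the arm can. A call is refused whole if a number of a shift passes 6.25 or a number of a turn 0.188, either way. A call with a gripper value outside its range is refused whole. "grip" is the closure, from -1 (fully open) to 1 (shut), set as the call begins (left out, the last holds). The fingers move at their own pace and stop on an object; "force" is the grip in N (left out, the last holds). Time passes only in rows, so rows that do not move let the fingers close. It gives the time, the measured TCP pose, the force and the opening at its end, in the units of the state.
- manip.sense(): the state, without advancing time (a new reading comes with each control period).
- manip.snapshot(name): name is "scene" or "top" or "wrist"; returns the picture (480x640x3 uint8, blue, green, red); there is no depth.
- manip.get_calibration(name): a dict with "fx", "fy", "cx", "cy" (pixels), "world_to_cam" (4x4, takes a point from world to camera coordinates); the wrist camera has in their place "mount" (4x4, takes a point from camera to tool coordinates, whose origin is the TCP and whose axes are the flange's). Camera axes: x right, y down, z forward; pixel columns grow to the right and rows downward; lengths in m; the calibration is good to about 2 mm. A picture is of the moment at which its call begins: read the wrist's pose just before it. get_calibration takes no time and is no camera call.
- manip.sign_off(): hands the job in, once; it reports no verdict.
The state is a dict: "t": time; "q": joint angles; "qd": joint speeds; "tau": joint torques, N m; "tcp_pos": TCP position; "tool_rot": TCP orientation; "force": force on the tool from outside, world axes, zero at the start; "ft_torque": the same for the moment, N m; "finger_gap": opening from 0.0 (shut) to 1.0 (fully open).
Only numpy, scipy, OpenCV 4.12 (cv2) and the standard library are available. Lean on these libraries where they do the work, as an engineer would, in place of code of your own. Each camera call takes 0.05 s, during which the arm holds its last target. There are 200 camera calls.

## Working session

There is one attempt and no reset: what is moved stays moved. The work goes in short steps, Python scripts to look and compute and a tool call to move; the robot and the scene stay as the last step left them, time stands still between calls to the robot, and variables do not carry over. Pictures are saved under pics/ and viewed, about 8 in all and at most 12, crops included, and the job is handed in when it is done.

Besides the shell and the picture viewer there is one more tool, called after "Emit:" as name([rows], argument=value, ...), one row to a line, values as JSON. send_rows: Moves the arm, as the interface text tells. Its arguments: {"type":"object","properties":{"commands":{"type":"array","items":{"type":"object","properties":{"delta_pos":{"type":"array","items":{"type":"number"}},"yaw":{"type":"number"}}}},"grip":{"type":"number"},"force":{"type":"number"}},"required":["commands"]}

```bash
mkdir -p pics; cat > h.py <<'E'
import numpy as np,cv2
from station import manip
from scipy.spatial.transform import Rotation as R
def cal(n):
    c=manip.get_calibration(n)
    return c
def w2c(n,s=None):
    c=cal(n)
    if n!='wrist': return np.array(c['world_to_cam'])
    s=s or manip.sense(); T=np.eye(4);T[:3,:3]=R.from_quat(s['tool_rot']).as_matrix();T[:3,3]=s['tcp_pos']
    return np.linalg.inv(T@np.array(c['mount']))
def proj(n,p,M=None):
    c=cal(n);M=w2c(n) if M is None else M
    q=M@np.append(p,1);return np.array([c['fx']*q[0]/q[2]+c['cx'],c['fy']*q[1]/q[2]+c['cy']])
def ray(n,u,v,M=None):
    c=cal(n);M=np.linalg.inv(w2c(n) if M is None else M)
    d=M[:3,:3]@np.array([(u-c['cx'])/c['fx'],(v-c['cy'])/c['fy'],1]);return M[:3,3],d
def onz(n,u,v,z,M=None):
    o,d=ray(n,u,v,M);return o+d*(z-o[2])/d[2]
E
python3 - <<'E'
from h import *
for n in('scene','top','wrist'):
    im=manip.snapshot(n);cv2.imwrite(f'pics/{n}0.png',im);c=cal(n);print(n,c['fx'],np.round(np.linalg.inv(w2c(n)),3).tolist())
s=manip.sense();print(s)
E
```

```text
scene 470.5265523768806 [[0.774, 0.396, -0.494, 0.922], [0.633, -0.502, 0.59, -0.413], [-0.015, -0.769, -0.639, 0.592], [0.0, 0.0, 0.0, 1.0]]
top 479.99340053585036 [[-0.008, -0.995, 0.103, 0.441], [-1.0, 0.007, -0.013, 0.038], [0.012, -0.103, -0.995, 1.002], [0.0, 0.0, 0.0, 1.0]]
wrist 367.2359412860336 [[0.265, -0.926, -0.268, 0.234], [-0.964, -0.255, -0.072, -0.583], [-0.002, 0.278, -0.961, 0.373], [0.0, 0.0, 0.0, 1.0]]
{'t': 0.15, 'q': array([-1.48049505e+00,  5.28246798e-01,  1.43362608e+00, -4.40176532e-06,
        1.18143314e+00, -1.78511360e-01]), 'qd': array([ 0.00099592, -0.00165959, -0.00300294, -0.00059504, -0.00144657,
       -0.00072603]), 'tau': array([ 3.48489302e-04, -4.42742765e+01, -1.78276062e+01, -2.31726199e-04,
        5.65636583e-03,  5.57096172e-06]), 'tcp_pos': array([ 0.16596026, -0.60197522,  0.23055626]), 'tool_rot': array([ 9.90980584e-01,  1.34002788e-01,  3.57383176e-05, -8.55939204e-04]), 'force': array([ 0.55647089, -0.43537184,  0.3789016 ]), 'ft_torque': array([-0.01825585,  0.00752012,  0.01744027]), 'finger_gap': 0.9998339427642661}
```

View pics/top0.png

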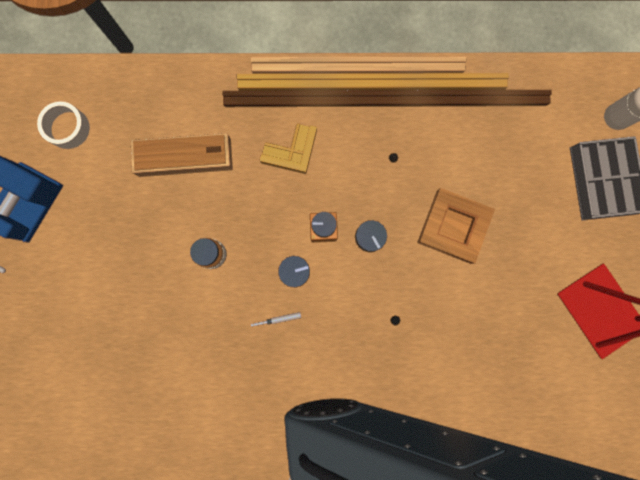

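View pics/scene0.png

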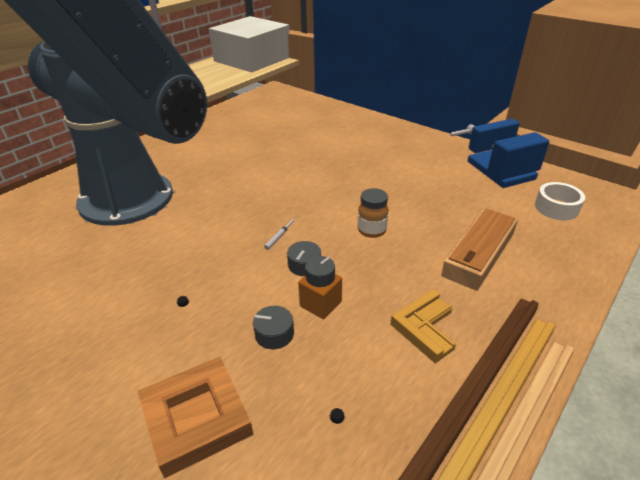

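Candidates: loose dark caps at top (294,271) and (371,236), and the small cap on the orange-brown square jar at (323,225). The last is the smallest and sits on a square body. I'll confirm it enlarged.

```bash
python3 - <<'E'
from h import *
im=cv2.imread('pics/top0.png')
a=cv2.resize(im[195:290,265:400],None,fx=5.9,fy=5.9,interpolation=cv2.INTER_CUBIC)
cv2.imwrite('pics/crop1.png',a)
for n,u,v,z in [('cap',323,224,.09),('c1',294,271,.03),('c2',371,236,.03),('round',204,252,.085),('blk',456,226,.032),('fc',291,148,.02)]: print(n,np.round(onz('top',u,v,z),3))
E
```

```text
cap [0.559 0.021 0.09 ]
c1 [0.471 0.08  0.03 ]
c2 [ 0.541 -0.077  0.03 ]
round [0.507 0.249 0.085]
blk [ 0.56  -0.251  0.032]
fc [0.729 0.086 0.02 ]
```

View pics/crop1.png

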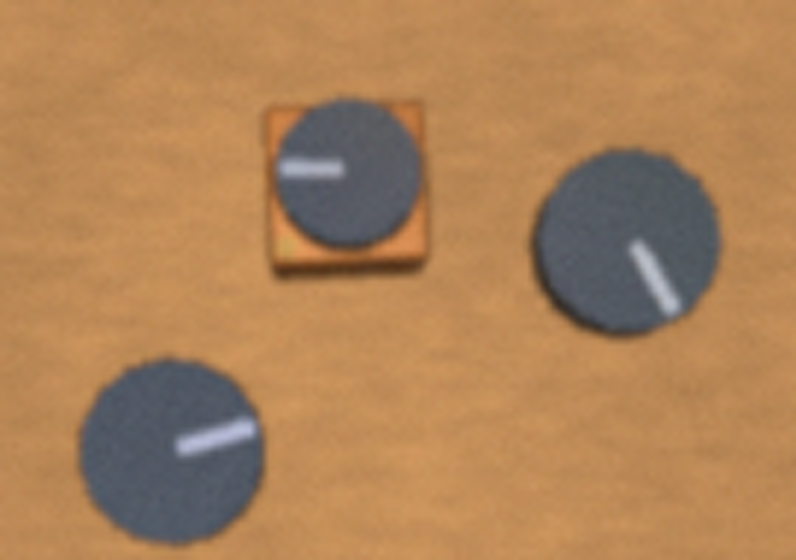

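The crop confirms it: the small cap on the square body has its rib pointing to world +y, and the stud is just visible at the lower-left corner. That fits a turn of about 0.8–1 rad anticlockwise. I'll move over the block to look from near.

Emit:
send_rows([
  {"delta_pos": [4.6, 3.9, 0.3], "yaw": 0},
  {"delta_pos": [4.6, 3.9, 0.3], "yaw": 0},
  {"delta_pos": [4.6, 3.9, 0.3], "yaw": 0},
  {"delta_pos": [4.6, 3.9, 0.3], "yaw": 0},
  {"delta_pos": [4.6, 3.9, 0.3], "yaw": 0},
  {"delta_pos": [4.6, 3.9, 0.3], "yaw": 0},
  {"delta_pos": [4.6, 3.9, 0.3], "yaw": 0},
  {"delta_pos": [4.6, 3.9, 0.3], "yaw": 0},
  {"delta_pos": [4.6, 3.9, 0], "yaw": 0},
  {"delta_pos": [0, 0, 0], "yaw": 0},
], grip=-1, force=110)

```text
t: 1.4
tcp_pos: [0.5894, -0.239, 0.2522]
tool_rot: [0.991, 0.132, 0.0, -0.001]
force: [-1.3, -0.4, -0.6]
finger_gap: 1.001
```

```bash
python3 - <<'E'
from h import *
import pickle
s=manip.sense();im=manip.snapshot('wrist');cv2.imwrite('pics/w1.png',im);pickle.dump(s,open('w1.pkl','wb'))
print(s['t'],s['tcp_pos'],np.abs(s['qd']).max(),R.from_quat(s['tool_rot']).as_matrix()[:,1])
E
```

```text
1.4 [ 0.58940591 -0.23896625  0.2522053 ] 0.0513393559472123 [ 0.261195   -0.96528359 -0.00217984]
```

View pics/w1.png

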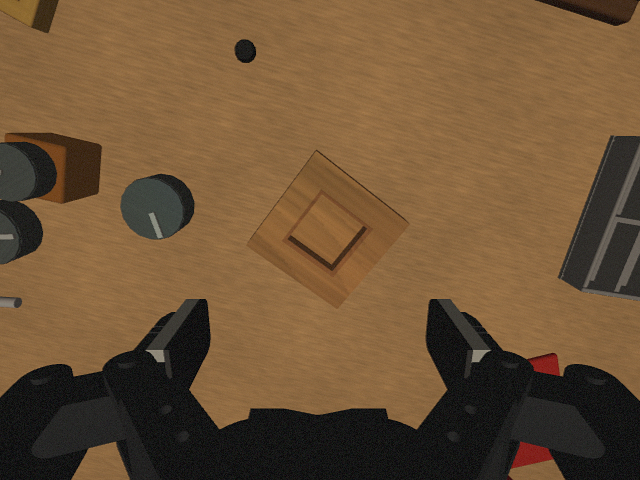

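Wrist view: the block's top corners are near (317,151), (409,223), (339,308) and (248,242), and the chamfer mouth corners near (322,191), (370,229), (331,270) and (282,237).

```bash
cat > blk.py <<'E'
from h import *
import pickle
s=pickle.load(open('w1.pkl','rb'));im=cv2.imread('pics/w1.png');g=cv2.cvtColor(im,6);M=w2c('wrist',s)
def rep(n,pts,M,z):
    P=np.array([onz(n,u,v,z,M) for u,v in pts])[:,:2]
    e=np.roll(P,-1,0)-P
    print(n,'centre',P.mean(0).round(4),'sides',np.linalg.norm(e,axis=1).round(4),'yaw mod90',((np.arctan2(e[:,1],e[:,0])+np.pi/4)%(np.pi/2)-np.pi/4).round(3))
for pts in ([(317,151),(409,223),(339,308),(248,242)],[(322,191),(370,229),(331,270),(282,237)]):
    rep('wrist',pts,M,.032)
    q=cv2.cornerSubPix(g,np.float32(pts).reshape(-1,1,2),(5,5),(-1,-1),(3,50,.01)).reshape(-1,2);print(q.round(1).tolist());rep('wrist',q,M,.032)
t=cv2.imread('pics/top0.png');q=cv2.cornerSubPix(cv2.cvtColor(t,6),np.float32([(440,190),(493,209),(474,262),(420,243)]).reshape(-1,1,2),(4,4),(-1,-1),(3,50,.01)).reshape(-1,2);print(q.round(1).tolist());rep('top',q,w2c('top'),.032)
E
python3 blk.py
```

```text
wrist centre [ 0.5642 -0.2555] sides [0.1174 0.1178 0.121  0.1159] yaw mod90 [-0.388 -0.368 -0.404 -0.398]
[[315.70001220703125, 149.3000030517578], [409.5, 223.5], [336.70001220703125, 308.79998779296875], [246.3000030517578, 242.89999389648438]]
wrist centre [ 0.5637 -0.2544] sides [0.1201 0.12   0.1205 0.1183] yaw mod90 [-0.393 -0.386 -0.407 -0.389]
wrist centre [ 0.5648 -0.2532] sides [0.0626 0.0595 0.0623 0.0626] yaw mod90 [-0.406 -0.458 -0.356 -0.448]
[[320.1000061035156, 190.8000030517578], [370.0, 229.0], [332.29998779296875, 271.3999938964844], [282.0, 237.0]]
wrist centre [ 0.5644 -0.2532] sides [0.0642 0.0599 0.0643 0.0616] yaw mod90 [-0.391 -0.424 -0.364 -0.423]
[[438.79998779296875, 187.6999969482422], [494.6000061035156, 208.60000610351562], [473.8999938964844, 263.29998779296875], [417.0, 242.10000610351562]]
top centre [ 0.5618 -0.2517] sides [0.1217 0.1214 0.1226 0.1221] yaw mod90 [-0.373 -0.399 -0.367 -0.406]
```

Emit:
send_rows([
  {"delta_pos": [0, 5.4, 0], "yaw": 0},
  {"delta_pos": [0, 5.4, 0], "yaw": 0},
  {"delta_pos": [0, 5.4, 0], "yaw": 0},
  {"delta_pos": [0, 5.4, 0], "yaw": 0},
  {"delta_pos": [0, 4.4, 0], "yaw": 0},
  {"delta_pos": [0, 0, 0], "yaw": 0},
])

```text
t: 2.2
tcp_pos: [0.5816, 0.0162, 0.2503]
tool_rot: [0.992, 0.124, -0.004, 0.0]
force: [0.5, 0.2, -0.5]
finger_gap: 0.998
```

```bash
python3 - <<'E'
from h import *
import pickle
s=manip.sense();im=manip.snapshot('wrist');cv2.imwrite('pics/w2.png',im);pickle.dump(s,open('w2.pkl','wb'))
print(s['t'],s['tcp_pos'],np.abs(s['qd']).max())
E
```

```text
2.2 [0.58162459 0.01620297 0.25026168] 0.051005415752362004
```

View pics/w2.png

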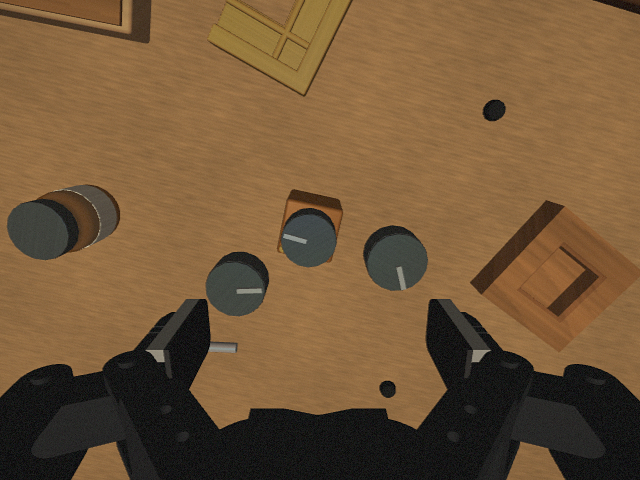

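Wrist view 2: the jar's cap is centred near (309,238) with its rib running left. I'll measure the cap by mask and enlarge to get the jar's edges and stud.

```bash
python3 - <<'E'
from h import *
import pickle
s=pickle.load(open('w2.pkl','rb'));M=w2c('wrist',s)
for n,f,box,MM in(('wrist','w2',(200,275,270,345),M),('top','top0',(205,250,300,345),w2c('top'))):
    im=cv2.imread(f'pics/{f}.png');y0,y1,x0,x1=box;h=cv2.cvtColor(im,cv2.COLOR_BGR2HSV)[y0:y1,x0:x1]
    m=((h[...,1]<110)&(h[...,2]>30)).astype(np.uint8)
    m=cv2.morphologyEx(m,cv2.MORPH_OPEN,np.ones((5,5)))
    c=max(cv2.findContours(m,0,1)[0],key=cv2.contourArea);c=c+np.array([x0,y0]);(u,v),r=cv2.minEnclosingCircle(c);e=cv2.fitEllipse(c)
    for z in(.09,): print(n,(u,v,r),e,'centre',onz(n,u,v,z,MM).round(4),onz(n,*e[0],z,MM).round(4),'diam',np.linalg.norm(onz(n,u+r,v,z,MM)-onz(n,u-r,v,z,MM)).round(4))
im=cv2.imread('pics/w2.png')
cv2.imwrite('pics/crop2.png',cv2.resize(im[180:275,265:365],None,fx=6,fy=6,interpolation=cv2.INTER_CUBIC))
E
```

```text
wrist (308.1410217285156, 238.29953002929688, 28.561527252197266) ((308.314208984375, 239.40280151367188), (54.018856048583984, 54.46630859375), 99.28450012207031) centre [0.5621 0.0208 0.09  ] [0.5611 0.0205 0.09  ] diam 0.049
top (323.5, 223.8333282470703, 12.660181999206543) ((323.49810791015625, 223.81903076171875), (23.76386260986328, 24.621417999267578), 178.7816925048828) centre [0.559  0.0204 0.09  ] [0.5591 0.0204 0.09  ] diam 0.0485
```

View pics/crop2.png

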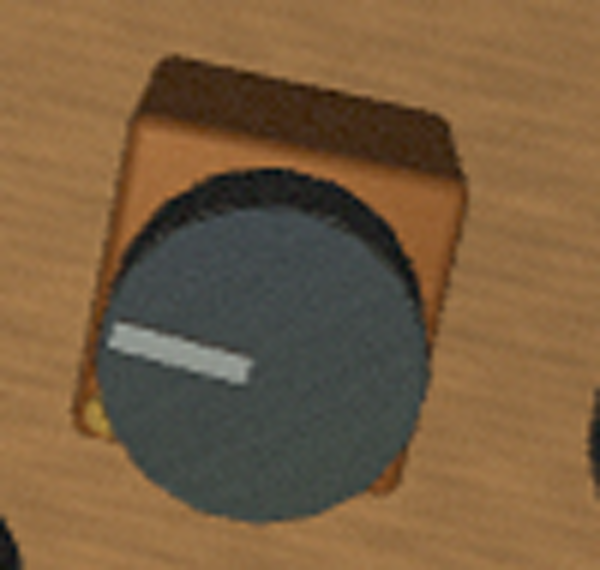

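```bash
python3 - <<'E'
from h import *
import pickle
s=pickle.load(open('w2.pkl','rb'));M=w2c('wrist',s)
f=lambda p:(265+(p[0]+.5)/6-.5,180+(p[1]+.5)/6-.5)
P=[onz('wrist',*f(p),.06,M)[:2] for p in((135,118),(468,190),(392,495),(78,430))]
P=np.array(P);e=np.roll(P,-1,0)-P;print(P.mean(0).round(4),np.linalg.norm(e,axis=1).round(4),np.arctan2(e[:,1],e[:,0]).round(3))
a,b,st=[onz('wrist',*f(p),z,M) for p,z in(((250,372),.093),((112,335),.093),((98,415),.061))]
c=P.mean(0);g=lambda d:np.arctan2(d[1],d[0]);print('rib',g((b-a)[:2]),g(b[:2]-c),'stud',g(st[:2]-c),np.linalg.norm(st[:2]-c))
E
```

```text
[0.5599 0.02  ] [0.0522 0.0512 0.0512 0.0512] [-1.539 -3.115  1.603  0.046]
rib 1.544749259626234 1.557354327641451 stud 2.372020297482927 0.03176076948328194
```

Emit:
send_rows([
  {"delta_pos": [-1.0, 0.2, -4], "yaw": 0},
  {"delta_pos": [-1.1, 0.2, -4], "yaw": 0},
  {"delta_pos": [0, 0, -4], "yaw": 0},
  {"delta_pos": [0, 0, -3], "yaw": 0},
  {"delta_pos": [0, 0, 0], "yaw": 0},
])

```text
t: 2.88
tcp_pos: [0.561, 0.0063, 0.098]
tool_rot: [0.993, 0.117, -0.002, 0.003]
force: [0.0, 0.5, 0.5]
finger_gap: 1.001
```

Emit:
send_rows([
  {"delta_pos": [-0.1, 1.4, 0], "yaw": 0},
  {"delta_pos": [0, 0, 0], "yaw": 0},
])

```text
t: 3.12
tcp_pos: [0.5615, 0.0188, 0.1]
tool_rot: [0.993, 0.115, 0.0, 0.004]
force: [0.8, 0.3, -0.7]
finger_gap: 1.001
```

Emit:
send_rows([
  {"delta_pos": [-0.1, 0.2, -1.5], "yaw": 0},
  {"delta_pos": [0, 0, -1.5], "yaw": 0},
  {"delta_pos": [0, 0, 0], "yaw": 0},
])

```text
t: 3.5
tcp_pos: [0.5617, 0.0212, 0.07]
tool_rot: [0.993, 0.116, 0.002, 0.004]
force: [0.8, 0.1, -0.5]
finger_gap: 1.002
```

Emit:
send_rows([
  {"delta_pos": [-0.15, 0, -0.8], "yaw": 0},
  {"delta_pos": [0, 0, 0], "yaw": 0},
])

```text
t: 3.75
tcp_pos: [0.5599, 0.0213, 0.0611]
tool_rot: [0.993, 0.116, 0.002, 0.004]
force: [-0.3, -0.2, -0.5]
finger_gap: 0.997
```

Emit:
send_rows([
  {"delta_pos": [0, 0, 0], "yaw": 0},
  {"delta_pos": [0, 0, 0], "yaw": 0},
  {"delta_pos": [0, 0, 0], "yaw": 0},
  {"delta_pos": [0, 0, 0], "yaw": 0},
  {"delta_pos": [0, 0, 0], "yaw": 0},
  {"delta_pos": [0, 0, 0], "yaw": 0},
], grip=1, force=110)

```text
t: 4.5
tcp_pos: [0.5607, 0.0201, 0.062]
tool_rot: [0.993, 0.116, 0.003, 0.005]
force: [0.0, -1.9, 0.2]
finger_gap: 0.536
```

Emit:
send_rows([
  {"delta_pos": [0, 0, 2], "yaw": 0},
  {"delta_pos": [0, 0, 3], "yaw": 0},
  {"delta_pos": [0, 0, 3], "yaw": 0},
  {"delta_pos": [0, -4.5, 0], "yaw": -0.09},
  {"delta_pos": [0, -5.2, 0], "yaw": -0.09},
  {"delta_pos": [0, -5.2, 0], "yaw": -0.09},
  {"delta_pos": [0, -5.2, 0], "yaw": -0.09},
  {"delta_pos": [0, -4, 0], "yaw": -0.07},
  {"delta_pos": [0, -2, 0], "yaw": 0},
  {"delta_pos": [0, 0, 0], "yaw": 0},
])

```text
t: 5.75
tcp_pos: [0.5517, -0.2396, 0.134]
tool_rot: [0.995, -0.104, -0.007, -0.004]
force: [0.1, 1.5, -4.3]
finger_gap: 0.538
```

```bash
python3 - <<'E'
from h import *
import pickle
s=manip.sense();im=manip.snapshot('wrist');cv2.imwrite('pics/w3.png',im);pickle.dump(s,open('w3.pkl','wb'))
im=manip.snapshot('top');cv2.imwrite('pics/t3.png',im);im=manip.snapshot('scene');cv2.imwrite('pics/s3.png',im)
y=R.from_quat(s['tool_rot']).as_matrix();print(s['t'],s['tcp_pos'],np.arctan2(y[1,1],y[0,1]),y[:,2],s['force'],np.abs(s['qd']).max(),s['q'])
E
```

```text
5.75 [ 0.55165294 -0.2396368   0.13402895] -1.7788046831929774 [-0.01401982  0.0088042  -0.99986296] [ 0.13636026  1.48226352 -4.33977997] 0.02807147768588084 [-5.95134728e-01  6.24346232e-01  1.56695654e+00 -6.91636808e-04
  9.66835999e-01  1.18402302e+00]
```

View pics/w3.png

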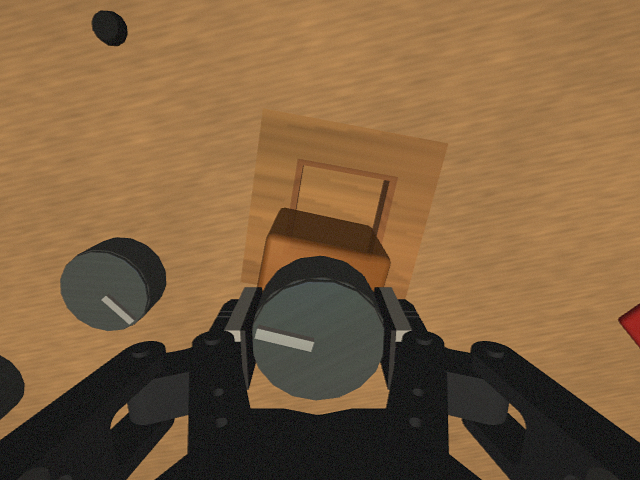

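The held jar hangs over the near side of the block; block far corners are (262,112) and (447,144), jar shoulder far corners (266,232) and (390,262), jar bottom far corners (283,208) and (372,224).

```bash
python3 - <<'E'
from h import *
import pickle
s=pickle.load(open('w3.pkl','rb'));M=w2c('wrist',s)
def e(a,b,z,d):
    A,B=onz('wrist',*a,z,M)[:2],onz('wrist',*b,z,M)[:2];v=B-A;L=np.linalg.norm(v);n=np.array([v[1],-v[0]])/L
    c=(A+B)/2; 
    if n@(np.array(s['tcp_pos'][:2])-c)<0:n=-n
    print('len',L.round(4),'yaw',(np.arctan2(v[1],v[0])+np.pi/2).round(3),'centre',(c+n*d).round(4),A.round(4),B.round(4))
e((262,112),(447,144),.032,.06)
e((299,159),(397,178),.032,.0335)
e((266,232),(390,262),.132,.027)
e((283,208),(374,226),.072,.027)
E
```

```text
len 0.1195 yaw -0.372 centre [ 0.5609 -0.2545] [ 0.6385 -0.2207] [ 0.595 -0.332]
len 0.0656 yaw -0.397 centre [ 0.5619 -0.2543] [ 0.6055 -0.237 ] [ 0.5801 -0.2975]
len 0.0527 yaw -0.456 centre [ 0.5511 -0.2364] [ 0.5869 -0.2246] [ 0.5637 -0.2719]
len 0.0529 yaw -0.408 centre [ 0.5484 -0.2386] [ 0.5837 -0.225 ] [ 0.5627 -0.2736]
```

Emit:
send_rows([
  {"delta_pos": [0.6, -0.8, 0], "yaw": 0.015},
  {"delta_pos": [0.55, -0.65, 0], "yaw": 0},
  {"delta_pos": [0, 0, 0], "yaw": 0},
])

```text
t: 6.28
tcp_pos: [0.5645, -0.2491, 0.1345]
tool_rot: [0.996, -0.092, -0.008, -0.004]
force: [-0.7, -0.7, -3.6]
finger_gap: 0.536
```

Emit:
send_rows([
  {"delta_pos": [-0.1, -0.5, 0], "yaw": 0},
  {"delta_pos": [0, 0, -1.5], "yaw": 0},
  {"delta_pos": [0, 0, -1.5], "yaw": 0},
  {"delta_pos": [0, 0, 0], "yaw": 0},
])

```text
t: 6.78
tcp_pos: [0.5624, -0.2536, 0.1016]
tool_rot: [0.996, -0.092, -0.009, -0.005]
force: [-0.4, -0.1, -5.6]
finger_gap: 0.539
```

Emit:
send_rows([
  {"delta_pos": [0.05, 0, -0.7], "yaw": 0},
  {"delta_pos": [0, 0, -0.7], "yaw": 0},
  {"delta_pos": [0, 0, -0.4], "yaw": 0},
  {"delta_pos": [0, 0, 0], "yaw": 0},
])

```text
t: 7.28
tcp_pos: [0.5637, -0.2541, 0.0826]
tool_rot: [0.996, -0.092, -0.008, -0.004]
force: [0.7, -1.0, -4.6]
finger_gap: 0.539
```

Emit:
send_rows([
  {"delta_pos": [0, 0, -0.5], "yaw": 0},
  {"delta_pos": [0, 0, -0.4], "yaw": 0},
  {"delta_pos": [0, 0, -0.3], "yaw": 0},
  {"delta_pos": [0, 0, 0], "yaw": 0},
])

```text
t: 7.78
tcp_pos: [0.5637, -0.2542, 0.0699]
tool_rot: [0.996, -0.092, -0.008, -0.004]
force: [0.0, 0.2, -5.0]
finger_gap: 0.536
```

Emit:
send_rows([
  {"delta_pos": [0, 0, -0.15], "yaw": 0},
  {"delta_pos": [0, 0, -0.1], "yaw": 0},
  {"delta_pos": [0, 0, -0.1], "yaw": 0},
])

```text
t: 8.15
tcp_pos: [0.5638, -0.2539, 0.0692]
tool_rot: [0.996, -0.092, -0.008, -0.004]
force: [-1.4, 1.2, 5.0]
finger_gap: 0.539
```

Seated: the wrist force went from −5 to +5 N at the height that matches the pocket floor. Now to unscrew.

Emit:
send_rows([
  {"delta_pos": [0, 0, 0], "yaw": 0.1},
  {"delta_pos": [0, 0, 0], "yaw": 0.1},
  {"delta_pos": [0, 0, 0], "yaw": 0.1},
  {"delta_pos": [0, 0, 0], "yaw": 0.1},
], force=118)

```text
t: 8.65
tcp_pos: [0.565, -0.2559, 0.0692]
tool_rot: [0.994, 0.113, -0.006, -0.001]
force: [-1.1, 2.2, 1.1]
finger_gap: 0.54
```

```bash
cat > st.py <<'E'
from h import *
s=manip.sense();y=R.from_quat(s['tool_rot']).as_matrix();print(s['t'],s['tcp_pos'].round(4),'psi',np.arctan2(y[1,1],y[0,1]).round(3),'z',y[:,2].round(4),s['force'].round(1),s['ft_torque'].round(3))
E
python3 st.py
```

```text
8.65 [ 0.565  -0.2559  0.0692] psi -1.345 z [-1.310e-02  9.000e-04 -9.999e-01] [-1.1  2.2  1.1] [ 0.261  0.17  -0.222]
```

Emit:
send_rows([
  {"delta_pos": [-0.05, 0.08, 0], "yaw": 0.1},
  {"delta_pos": [0, 0.05, 0], "yaw": 0.1},
  {"delta_pos": [0, 0, 0], "yaw": 0.1},
  {"delta_pos": [0, 0, 0], "yaw": 0.1},
  {"delta_pos": [0, 0, 0], "yaw": 0.06},
  {"delta_pos": [0, 0, 0], "yaw": 0},
])

```text
t: 9.4
tcp_pos: [0.5654, -0.2553, 0.0717]
tool_rot: [0.94, 0.342, -0.005, 0.001]
force: [-1.7, 1.0, 0.7]
finger_gap: 0.534
```

```bash
python3 st.py; python3 - <<'E'
from h import *
im=manip.snapshot('wrist');cv2.imwrite('pics/w4.png',im)
E
```

```text
9.4 [ 0.5654 -0.2553  0.0717] psi -0.873 z [-0.0082 -0.0055 -1.    ] [-1.7  1.   0.7] [ 0.1    0.177 -0.025]
```

View pics/w4.png

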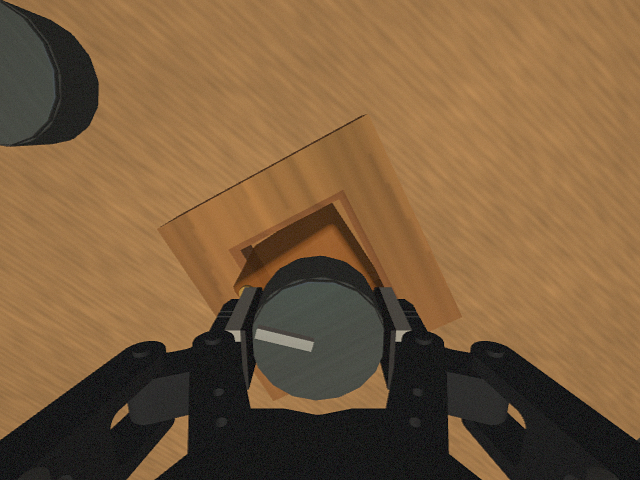

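Torque has fallen from −0.22 to −0.03 N·m and the tool rose 2.5 mm on the sprung liner, so the threads have let go. The rib has not slipped in the grip. I'll lift slowly.

Emit:
send_rows([
  {"delta_pos": [0, 0, 0.3], "yaw": 0},
  {"delta_pos": [0, 0, 0.3], "yaw": 0},
  {"delta_pos": [0, 0, 0.3], "yaw": 0},
])

```text
t: 9.82
tcp_pos: [0.5655, -0.2557, 0.0806]
tool_rot: [0.94, 0.341, -0.005, 0.001]
force: [-1.4, 0.2, -1.6]
finger_gap: 0.536
```

```bash
python3 st.py
```

```text
9.825 [ 0.5655 -0.2557  0.0806] psi -0.874 z [-0.0082 -0.0059 -0.9999] [-1.4  0.2 -1.6] [0.008 0.118 0.   ]
```

Emit:
send_rows([
  {"delta_pos": [0, 0, 0.6], "yaw": 0},
  {"delta_pos": [0, 0, 0.8], "yaw": 0},
  {"delta_pos": [0, 0, 0.8], "yaw": 0},
  {"delta_pos": [0, 0, 0.6], "yaw": 0},
  {"delta_pos": [0, 0, 0], "yaw": 0},
  {"delta_pos": [0, 0, 0], "yaw": 0},
])

```text
t: 10.58
tcp_pos: [0.5676, -0.2568, 0.1125]
tool_rot: [0.94, 0.341, -0.003, 0.004]
force: [-0.4, 0.5, -0.9]
finger_gap: 0.536
```

```bash
python3 st.py; python3 - <<'E'
from h import *
a=manip.snapshot('scene');b=manip.snapshot('top');cv2.imwrite('pics/s5.png',a);cv2.imwrite('pics/t5.png',b)
a=cv2.resize(a[280:480,100:300],None,fx=3,fy=3,interpolation=2)[:, :400*2//2*1+0] if 0 else cv2.resize(a[280:480,100:300],(400,400),interpolation=2)
w=manip.snapshot('wrist');cv2.imwrite('pics/w5.png',w);w=cv2.resize(w[100:420,160:480],(400,400))
cv2.imwrite('pics/m5.png',np.hstack([a,w]))
E
```

```text
10.575 [ 0.5676 -0.2568  0.1125] psi -0.875 z [-0.0028 -0.0089 -1.    ] [-0.4  0.5 -0.9] [ 0.017 -0.03   0.035]
```

View pics/m5.png

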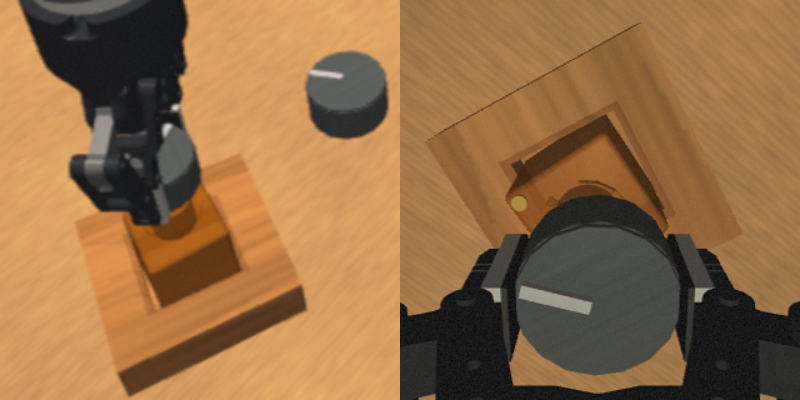

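The jar sits down in the pocket with its stud visible, and the cap is held about 23 mm above the rim. I'll trim the height and the small sideways drift, let it settle, and compare the bystanders with the first picture.

Emit:
send_rows([
  {"delta_pos": [-0.25, 0.2, -0.3], "yaw": 0},
  {"delta_pos": [0, 0, 0], "yaw": 0},
  {"delta_pos": [0, 0, 0], "yaw": 0},
  {"delta_pos": [0, 0, 0], "yaw": 0},
])

```text
t: 11.22
tcp_pos: [0.5643, -0.2542, 0.1081]
tool_rot: [0.94, 0.341, -0.004, 0.003]
force: [-0.5, -0.2, -1.1]
finger_gap: 0.534
```

```bash
python3 st.py; python3 - <<'E'
from h import *
a=cv2.imread('pics/top0.png');b=manip.snapshot('top')
d=(cv2.absdiff(a,b).max(2)>40).astype(np.uint8);d=cv2.morphologyEx(d,cv2.MORPH_OPEN,np.ones((3,3)))
print([x.tolist() for x in cv2.connectedComponentsWithStats(d)[2][1:]])
E
```

```text
11.225 [ 0.5643 -0.2542  0.1081] psi -0.875 z [-0.0047 -0.0076 -1.    ] [-0.5 -0.2 -1.1] [ 0.032 -0.    -0.054]
[[196, 135, 444, 345, 87584], [586, 177, 7, 4, 28], [587, 182, 12, 33, 248], [596, 182, 7, 25, 126], [453, 209, 6, 4, 21], [309, 210, 30, 33, 853], [301, 416, 48, 18, 433], [296, 419, 4, 3, 12], [299, 453, 8, 9, 51], [319, 471, 28, 9, 164]]
```

```bash
python3 -c "
from h import *
print(manip.sign_off())"
```

```text
the job is handed in; nothing more can be done
None
```

I set the square jar in the pocket, unscrewed its cap about 0.88 rad anticlockwise, lifted it off and handed the job in at about 11.3 s. `sign_off` reports no verdict.

- **Seating:** I carried the jar by its cap and lowered it until the wrist force rose by about 10 N, at the height that matches the pocket floor.
- **Unscrewing:** The resisting torque fell from 0.22 to about 0.03 N·m and the cap rose about 2.5 mm on the sprung liner. The rib had not slipped in the grip.
- **Lift:** The wrist carried about 1 N, so the jar did not come up with the cap. The last wrist and scene pictures showed it down in the pocket.
- **Final pose:** The cap is still gripped, tilted about 0.5°, with its lower edge about 19 mm above the rim.
- **Bystanders:** Comparing the top view with the first picture showed changes where the jar had stood, around the arm, and in small patches elsewhere, including the grey tray, which I took for the arm's shadow. The arm hides part of the bench, so this check does not cover everything.
- **Disagreements:** The top and wrist cameras differed by 2–3 mm on the block and cap positions, within the pocket's chamfer. The tool tilted by up to about 1.2° while carrying the jar.

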